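# Back off the feed of the chocolate shaver by one notch

## Task

The block in the chocolate shaver is fed too hard against the cutter: back the feed off by one notch. With a fingertip, lift the ratchet pawl by pushing back its finger lever until the pawl lies back on its rest, push the top arm of the star handle back towards the pawl until the feed wheel has gone back one tooth and no more, then tip the upright pawl forward again so that its nose drops fully home between the next two teeth. Use fingertips only: grip and lift nothing, use no more than light force, and leave the loose things on the bench where they are.

Things in the scene. Friction and masses are not known exactly. Their poses are not given: they have to be found in the camera images.
- shaver: Chocolate block shaver, white and steel, 420 mm long in x, fixed. Origin on the bench under the feed shaft. x points along the feed to the cutter housing (white, tall end, x 120 to 220, 274 mm high); z up; feed wheel and pawl stand on its -y side. Shaft along y, 115 mm up. Deck 106 mm high; trough walls 197 mm high within 56 mm of y = 0; side plate at y -89 to -99, 142 mm high.
- feed_wheel (a joint): Feed wheel angle, rad: 0 at the start, growing as it turns backward (its top towards -x of the shaver, towards the pawl's pivot). One notch = 0.524. It stays where it is left (friction 0.3 N m, about 4 N at a knob) and draws the pusher plate back 7 mm a notch. At the start the chocolate blocks it forward. With the pawl down it turns forward only; backward a tooth comes firm against the nose.
- pawl (a joint): Pawl angle, rad: 0 with its nose fully home between two teeth, about 0.16 on a tooth crest, growing as the nose is lifted, 1.5 laid back on its rest. It swings freely: past about 0.95 it falls back onto its rest by its own weight, short of that it falls onto the wheel. A steel bar of 120 g, 72 mm from pivot to nose, 10 mm thick, about level over the wheel when down, upright when laid back.
- pawl_pivot (a point): The pawl's pivot axis (along y of the shaver), in the middle plane of pawl and ratchet, y = -115: 87 mm to the -x side of the shaft, 35 mm above it, 150 mm above the bench. Its bracket and rest reach 160 mm above the bench. With the pawl down its bar tops out 26 mm above the pivot, 55 mm to the +x side.
- lever_end (a point): Free end of the pawl's finger lever, a flat straight arm 6 mm thick, 24 mm wide (along y) over its end 20 mm, that stands up from the pivot and turns as one with the pawl; the end is 70 mm from the pivot. Pawl down: 15 mm to the +x side of the pivot and 68 mm above it; laid back: 67 mm to the -x side and 19 mm above.
- ratchet (a point): Centre of the steel ratchet wheel, on the shaft: 12 saw teeth, 110 mm over the teeth, 12 mm deep and 12 mm thick, at y = -115 of the shaver, so its top is 170 mm above the bench.
- hub (a point): Centre of the star handle, on the same shaft at y = -165 of the shaver: four round steel arms 10 mm thick at right angles, each with a black ball knob of 20 mm whose centre is 82 mm from the axis. It turns as one with the ratchet wheel.
- top_knob (a point): Centre of the ball knob on the top arm of the star handle. At the start this arm leans 15 degrees from upright to the +x side of the shaver; one notch back it leans 15 degrees to the -x side.
- cocoa_jar: Bystander: amber jar with a steel lid, 54 mm across, 70 mm tall; origin under its centre.
- offcut: Bystander: rough chocolate lump about 80 x 60 x 50 mm; origin under its centre.
- pastry_brush: Bystander: flat brush 200 mm long lying down; origin under its handle.
- scraper: Bystander: steel bench scraper with black handle, 120 x 100 mm, lying flat; origin under it.
- palette_knife: Bystander: palette knife lying down; origin under it.
- bowl: Bystander: steel bowl 150 mm across, 65 mm high; origin under its centre.
- slab: Bystander: small chocolate bar 110 x 70 x 22 mm; origin under its centre.

How it is judged (in metres and radians):
On the way, in this order (a step that is already met when the one before it is completed fails the run):
1. the pawl is laid back on its rest while the wheel has not moved (value of joint pawl above 1.35 rad and value of joint feed_wheel below 0.12 rad), for 0.2 s.
2. with the pawl still laid back, the feed wheel is pushed back towards the next notch (value of joint pawl above 1.3 rad and value of joint feed_wheel above 0.25 rad), for 0.1 s.
At the end, for the whole second after the job is handed in: The pawl's nose is home between the teeth (within 0.05 rad of fully down) with the feed wheel one notch back (0.33 to 0.56 rad from the start) and at rest (value of joint pawl below 0.05 rad and value of joint feed_wheel between 0.33 and 0.56 rad and velocity of joint feed_wheel between -0.05 and 0.05 rad/s); the robot touches nothing.
It fails at once if the wheel is turned back well beyond one notch (more than 0.8 rad) (value of joint feed_wheel above 0.8 rad).
It fails at once if the pawl is gripped, or pressed with over 30 N where it cannot give (contact force between the fingers and pawl above 30 N and velocity of joint pawl between -0.1 and 0.1 rad/s).
It fails at once if the feed wheel is gripped, or pressed with over 30 N where it cannot give (contact force between the fingers and feed_wheel above 30 N and velocity of joint feed_wheel between -0.1 and 0.1 rad/s).
It fails at once if a loose thing on the bench is moved by more than 30 mm or lifted (distance of any of cocoa_jar, offcut, pastry_brush, scraper, palette_knife, bowl, slab from where it was at the start of the episode above 0.03 m).
It also fails if it takes over 58 s, if anything falls off the work surface, if the arm or the gripper's body presses on something with over 40 N, if the wrist force passes 120 N, or if a joint passes its speed limit or range.

## Robot

A 6-joint arm with a two-finger parallel gripper is mounted at the origin on the work surface. World frame = base frame: x ahead of the robot, y to its left, z up, the work surface at z = 0. Lengths are in m, angles in degrees, forces in N, time in s.
With the tool pointing down it reaches from about 0.4 to 0.825 m from the base axis. Payload 7 kg.
Tool frame: the origin (TCP) lies midway between the tips of the shut fingers; the grasp point (between the pads) lies 19 mm behind it; z points along the fingers, y is the direction in which the jaws open and shut (so a half turn about z gives the same grasp; the last joint's range is limited). The gripper opens to 88 mm and grips with 3 to 60 N. Pads are 19 mm wide; open, the fingers measure 130 mm over their backs; the gripper's body (78 mm by 193 mm) begins 47 mm behind the grasp point.
Start: joints at [-57.118, 20.546, 0.682, 0, -70.136, -16.507], TCP at [0.19, -0.648, 0.227] pointing down, gripper open.
Joint ranges: [-176.03, 176.03], [-82.01, 121.73], [-58.28, 71.71], [-173.87, 95.51], [-174.79, -0.11], [-173.66, 173.66]. Speed limits (degrees/s): [136.94, 136.94, 172.46, 180, 180, 180].

## Interface

Orientations are given as a 3x3 rotation matrix whose columns are the frame's x, y, z axes.
In Python, from rig import robot gives the robot as it stands. Calls block until the motion is done:
- robot.goto(position, orientation): joint-space move of the TCP to a pose.
- robot.servo_line(position, ori=None, speed=0.15): straight line of the TCP; ori=None keeps the orientation; speed is the mean speed in m/s.
- robot.movej(angles): joint-space move.
- robot.move_gripper(opening): opening from 0.0 (shut) to 1.0 (fully open); the grip force is fixed at half the most; returns when the fingers have stopped.
- robot.dwell(seconds).
- robot.ik(position, orientation): joint angles nearest the present ones, or None.
- robot.grab_frame(name): name is "side" or "top" or "wrist"; returns (picture, depth): 480x640x3 uint8, red, green, blue; 480x640 float32, m along the optical axis (not along the pixel's ray), 0 where there is no reading.
- robot.camera_info(name): a dict with "vfov" (degrees; the focal length in pixels is half the picture's height over the tangent of half this angle, whatever the lens; pixels are square), "cx", "cy" (the principal point, pixels), "view" (4x4, takes a point from world to camera coordinates); the wrist camera has in their place "T_tool_cam" (4x4, takes a point from camera to tool coordinates, whose origin is the TCP and whose axes are the flange's). Camera axes: x right, y down, z forward; pixel columns grow to the right and rows downward; lengths in m; the calibration is good to about 2 mm. A picture is of the moment at which its call begins: read the wrist's pose just before it. camera_info takes no time and is no camera call.
A pose or a line that the arm cannot do raises robot.Unreachable and nothing moves.
- robot.job_done(): hands the job in, once; it reports no verdict.
Readings, each from a call of its own:
- robot.read_t(): time.
- robot.read_qpos(): joint angles.
- robot.read_qvel(): joint speeds.
- robot.read_effort(): joint torques, N m.
- robot.read_position(): TCP position.
- robot.read_tcp_rot(): TCP orientation.
- robot.read_force(): force on the tool from outside, world axes, zero at the start.
- robot.read_ft_torque(): the same for the moment, N m.
- robot.read_grip_width(): opening from 0.0 (shut) to 1.0 (fully open).
Only numpy, scipy, OpenCV 4.12 (cv2) and the standard library are available. Lean on these libraries where they do the work, as an engineer would, in place of code of your own. Each camera call takes 0.05 s, during which the arm holds its last target. There are 200 camera calls.

## Working session

There is one attempt and no reset: what is moved stays moved. The work goes in short steps, each a Python script; the robot and the scene stay as the last script left them, time stands still between calls to the robot, and variables do not carry over. Pictures are saved under pics/ and viewed, about 8 in all and at most 12, crops included, and the job is handed in when it is done.

```bash
ls; mkdir -p pics; python3 - <<'E'
from rig import robot
import cv2,numpy as np
ims=[]
for n in("side","top"):
    p,d=robot.grab_frame(n); np.savez(f"pics/{n}0.npz",p=p,d=d)
    cv2.imwrite(f"pics/{n}0.png",p[:,:,::-1]); print(n,robot.camera_info(n))
print(robot.read_t(),robot.read_tcp_rot())
E
```

```text
pics
side {'vfov': 56.633422192313404, 'cx': 323.8992778380878, 'cy': 242.18695790588498, 'view': array([[-0.99514128, -0.09829974,  0.00556737,  0.52047431],
       [-0.06318667,  0.59426229, -0.80178537,  0.16473447],
       [ 0.07550682, -0.7982415 , -0.59758617,  1.19548059],
       [ 0.        ,  0.        ,  0.        ,  1.        ]])}
top {'vfov': 44.74059310130402, 'cx': 328.2831324450448, 'cy': 247.04736325092165, 'view': array([[-0.0157195 , -0.99970267,  0.01864052,  0.00181238],
       [-0.99199523,  0.01325678, -0.12557753,  0.52717842],
       [ 0.12529307, -0.02046532, -0.99190867,  1.52597388],
       [ 0.        ,  0.        ,  0.        ,  1.        ]])}
0.1 [[-9.59476635e-01 -2.81787604e-01 -5.76872266e-04]
 [-2.81788144e-01  9.59475681e-01  1.36356630e-03]
 [ 1.69258830e-04  1.47086577e-03 -9.99998904e-01]]
```

View pics/side0.png

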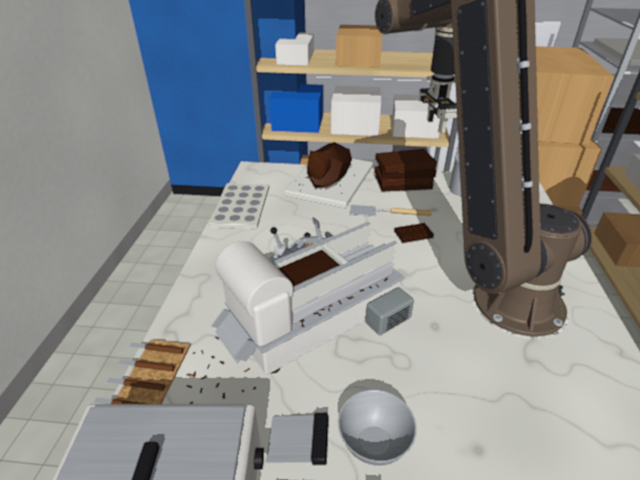

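View pics/top0.png

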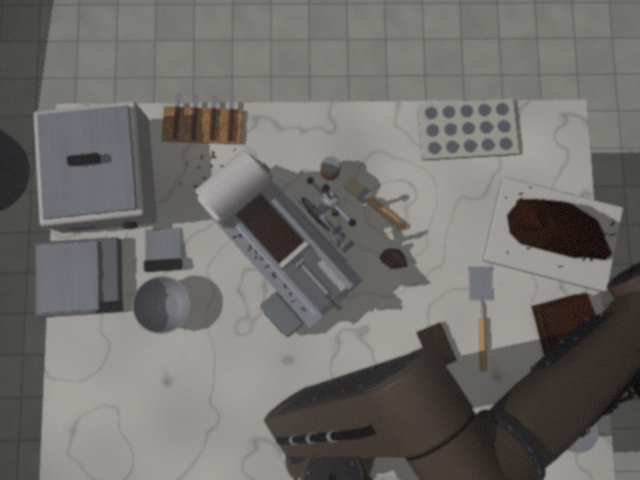

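Side and top views: the shaver's cutter housing is at top-view (235,188), its tail at about (330,300). The wheel and pawl are near (330,205), on the side away from the robot. Next I'll fit the shaver's pose from top-camera depth.

```bash
cat > h.py <<'E'
import numpy as np,cv2
def cloud(d,ci,T=None):
    f=240/np.tan(np.radians(ci['vfov']/2)); v,u=np.mgrid[:480,:640]
    P=np.stack([(u-ci['cx'])/f*d,(v-ci['cy'])/f*d,d],-1)
    M=np.linalg.inv(ci['view']) if T is None else T
    W=P@M[:3,:3].T+M[:3,3]; W[d<=0]=np.nan; return W
def proj(X,ci,M=None):
    f=240/np.tan(np.radians(ci['vfov']/2)); M=ci['view'] if M is None else M
    c=np.asarray(X)@M[:3,:3].T+M[:3,3]; return np.stack([f*c[...,0]/c[...,2]+ci['cx'],f*c[...,1]/c[...,2]+ci['cy']],-1)
E
python3 - <<'E'
from h import *; from rig import robot
z=np.load("pics/top0.npz"); ci=robot.camera_info("top"); W=cloud(z['d'],ci)
roi=np.zeros((480,640),bool); roi[140:340,185:365]=1
# trough walls: z ~.197
m=roi&(abs(W[...,2]-.197)<.006); P=W[m][:,:2]; print(len(P))
r=cv2.minAreaRect(P.astype(np.float32)); print("walls",r)
m=roi&(abs(W[...,2]-.106)<.006); print("deck",m.sum(),cv2.minAreaRect(W[m][:,:2].astype(np.float32)))
m=roi&(W[...,2]>.21)&(W[...,2]<.29); r=cv2.minAreaRect(W[m][:,:2].astype(np.float32)); print("housing",r,np.nanmax(W[m][:,2]))
b=W[(W[...,2]<.02)&roi];print("bench",np.nanmedian(b[:,2]))
vis=cv2.resize(z['p'][140:340,180:420,::-1],None,fx=3.3,fy=2.95*1.0,interpolation=cv2.INTER_CUBIC)
hm=np.clip(W[...,2]/.29,0,1); hm=np.nan_to_num(hm)
hv=cv2.applyColorMap((hm[140:340,180:420]*255).astype(np.uint8),cv2.COLORMAP_JET)
vis=cv2.resize(z['p'][140:340,180:420,::-1],(480,400),interpolation=cv2.INTER_CUBIC)
vis=np.hstack([vis[:,:400],cv2.resize(hv,(480,400),interpolation=cv2.INTER_NEAREST)[:,:400]])
cv2.imwrite("pics/hm.png",vis)
E
```

```text
1708
walls ((0.5531653165817261, 0.06474380195140839), (0.3708081841468811, 0.2468070089817047), 46.14167022705078)
deck 3042 ((0.545608401298523, 0.08157050609588623), (0.40685340762138367, 0.26605701446533203), 38.95346450805664)
housing ((0.6397190690040588, 0.13164377212524414), (0.34118881821632385, 0.1738435924053192), 84.18421936035156) 0.28068222520337405
bench -4.488052697271261e-05
```

View pics/hm.png

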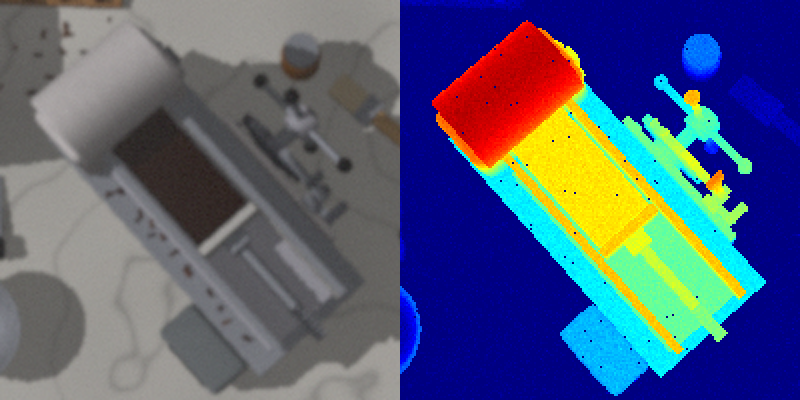

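The height map shows the top knob at about top px (326,189), the side knobs at (310,180) and (352,223), and the lever end at (337,231). The jar sits at about (331,165) and the brush at (375,205).

```bash
python3 - <<'E'
from h import *; from rig import robot
from scipy.optimize import least_squares
z=np.load("pics/top0.npz"); ci=robot.camera_info("top"); W=cloud(z['d'],ci)
def blob(u,v,r,zlo,zhi):
    m=np.zeros((480,640),bool);m[v-r:v+r+1,u-r:u+r+1]=1;m&=(W[...,2]>zlo)&(W[...,2]<zhi);P=W[m];return len(P),np.median(P,0).round(4),P[:,2].max().round(4)
print("topknob",blob(326,189,4,.18,.24)); print("k+x",blob(310,180,4,.08,.16)); print("k-x",blob(352,223,4,.1,.16)); print("lever",blob(337,231,5,.19,.25))
print("hub",blob(331,201,3,.1,.15)); print("jar",blob(331,167,4,.05,.09))
# walls components
roi=np.zeros((480,640),bool); roi[185:325,225:360]=1
m=roi&(abs(W[...,2]-.197)<.007); n,l,s,c=cv2.connectedComponentsWithStats(m.astype(np.uint8),connectivity=8)
for i in range(1,n):
    if s[i,4]>60:
        P=W[l==i][:,:2]; vx,vy,x0,y0=cv2.fitLine(P.astype(np.float32),cv2.DIST_HUBER,0,.001,.001).ravel()
        print(s[i],"dir",np.degrees(np.arctan2(vy,vx)),"c",x0,y0,cv2.minAreaRect(P.astype(np.float32)))
# Deck component edges
roi[:]=0;roi[140:340,185:365]=1
m=roi&(abs(W[...,2]-.106)<.007); n,l,s,c=cv2.connectedComponentsWithStats(m.astype(np.uint8),connectivity=4)
for i in range(1,n):
    if s[i,4]>200: print("deck",s[i],cv2.minAreaRect(W[l==i][:,:2].astype(np.float32)))
E
```

```text
topknob (54, array([0.6493, 0.0009, 0.2002]), np.float64(0.2105))
k+x (48, array([0.6915, 0.0389, 0.1002]), np.float64(0.1061))
k-x (54, array([ 0.5754, -0.0637,  0.1416]), np.float64(0.1473))
lever (57, array([ 0.5441, -0.024 ,  0.2138]), np.float64(0.2261))
hub (48, array([ 0.6316, -0.0124,  0.1349]), np.float64(0.1478))
jar (81, array([ 0.7366, -0.0157,  0.0696]), np.float64(0.0782))
[ 231  189  122  128 1306] dir 25.469858 c 0.4663617 0.060456175 ((0.4962153136730194, 0.08557198196649551), (0.3146243691444397, 0.11122007668018341), 41.14710998535156)
deck [ 270  182   93  120 1391] ((0.5341097712516785, 0.05275624990463257), (0.34361976385116577, 0.07988241314888), 41.11629104614258)
deck [ 220  223  115  106 1628] ((0.4643361568450928, 0.13285960257053375), (0.3455425798892975, 0.08150333166122437), 43.971702575683594)
```

The fits agree. Yaw is about 41.3°, the lever matches prediction within 3 mm and the top knob within 1 mm. Next I shut the gripper, approach and lay the pawl back.

```bash
cat >> h.py <<'E'
A=np.radians(41.3); X=np.array([np.cos(A),np.sin(A),0]); Y=np.array([-np.sin(A),np.cos(A),0])
O=np.array([.63345,-.0124,0])+.165*Y
def S(x,y,z): return O+X*x+Y*y+np.array([0,0,z])
R=np.stack([np.cross(Y,[0,0,-1]),Y,[0,0,-1]],1)
def feed(robot,n):
    p,d=robot.grab_frame("top"); np.savez(f"pics/{n}.npz",p=p,d=d)
    return p,d
E
python3 - <<'E'
from h import *; from rig import robot
print(R.round(2), [robot.ik(q,R) is not None for q in (S(-.052,-.113,.3),S(-.052,-.113,.192),S(-.142,-.113,.192),S(.05,-.165,.185))])
robot.move_gripper(0.0); print(robot.read_t(),robot.read_grip_width())
p=robot.read_position(); robot.servo_line([p[0],p[1],.33],speed=.2)
robot.goto(S(-.052,-.113,.30),R); print(robot.read_t(),robot.read_force())
robot.servo_line(S(-.052,-.113,.192),speed=.1); print(robot.read_t(),robot.read_force(),robot.read_position()-S(-.052,-.113,.192))
p,d=robot.grab_frame("side"); cv2.imwrite("pics/s1.png",cv2.resize(p[180:300,230:390,::-1],(800,600),interpolation=cv2.INTER_CUBIC))
E
```

```text
[[-0.75 -0.66  0.  ]
 [-0.66  0.75  0.  ]
 [-0.    0.   -1.  ]] [True, True, True, True]
1.525 0.007598692973749087
4.8083 [-0.72993888 -0.04503328  0.12512532]
6.0417 [ 0.30227968 -0.15411724  0.54359264] [4.47871971e-04 8.37837197e-05 7.01171794e-04]
```

View pics/s1.png

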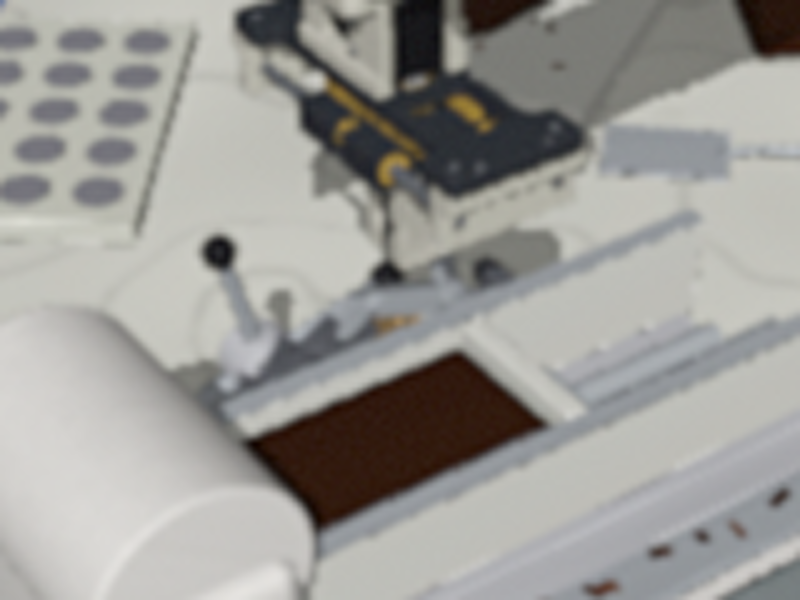

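The tip (385,270) is just above the pawl bar. The bar is at about (370,300), the lever behind it at (460,265), and the top knob clear at (217,252). Pushing back now.

```bash
python3 - <<'E'
from h import *; from rig import robot
for x in (-.09,-.115,-.146):
    robot.servo_line(S(x,-.113,.192),speed=.09); print(robot.read_t(),robot.read_force().round(2))
robot.dwell(.3)
robot.servo_line(S(-.146,-.113,.31),speed=.2); print(robot.read_t(),robot.read_force().round(2))
robot.goto(S(.06,-.165,.30),R); print(robot.read_t())
p,d=robot.grab_frame("side"); cv2.imwrite("pics/s2.png",cv2.resize(p[180:300,230:390,::-1],(800,600),interpolation=cv2.INTER_CUBIC))
np.savez("pics/s2.npz",p=p,d=d)
feed(robot,"t2")
E
```

```text
6.6667 [-0.14  0.78  0.14]
7.0917 [-0.23  1.04 -0.14]
7.5833 [ 0.08  0.82 -0.21]
8.625 [ 0.73  0.03 -0.66]
9.4833
```

View pics/s2.png

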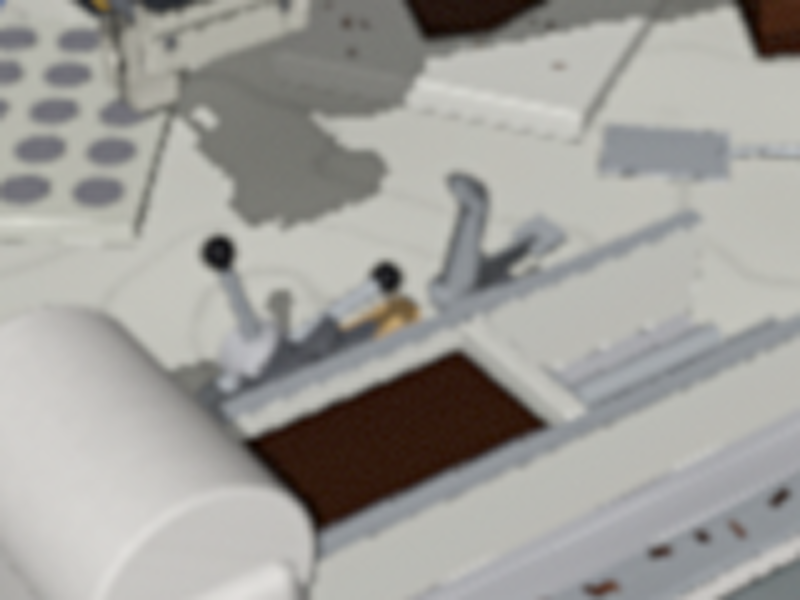

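The pawl is laid back: bar upright with its nose at (465,185), lever end lying back at (540,235). The wheel hasn't moved. Next I push the top knob, sensing for contact.

```bash
python3 - <<'E'
from h import *; from rig import robot
robot.servo_line(S(.06,-.165,.186),speed=.15); robot.dwell(.2)
f0=robot.read_force(); x=.06; xc=None
while x>.015:
    x-=.0015; robot.servo_line(S(x,-.165,.186),speed=.03)
    f=(robot.read_force()-f0)@X
    if abs(f)>2: xc=x; break
print("contact",xc,f,robot.read_t(),(robot.read_position()-O)@X)
E
```

```text
contact 0.044999999999999984 2.9181381644916544 13.1917 0.045476002715826684
```

```bash
python3 - <<'E'
from h import *; from rig import robot
robot.servo_line(S(.012,-.165,.186),speed=.04); robot.dwell(.2); print(robot.read_force().round(1),robot.read_t(),(robot.read_position()-O)@X)
robot.servo_line(S(.06,-.165,.186),speed=.1); robot.servo_line(S(.10,-.25,.31),speed=.2)
p,d=robot.grab_frame("side"); ci=robot.camera_info("side"); np.savez("pics/s3.npz",p=p,d=d)
v=p[180:300,230:390,::-1].copy(); v=cv2.resize(v,(800,600),interpolation=cv2.INTER_CUBIC)
for fd,c in((0.33,(255,0,0)),(.42,(0,255,0)),(.524,(0,0,255))):
    a=np.radians(15)-fd; u=(proj(S(.082*np.sin(a),-.165,.115+.082*np.cos(a)),ci)-[230,180]+.5)*5
    print(fd,u); cv2.circle(v,tuple(int(k) for k in u),3,c,-1)
cv2.imwrite("pics/s3.png",v)
p,d=feed(robot,"t3"); W=cloud(d,robot.camera_info("top"))
L=(W-O); xs=L@X; ys=L@Y; m=(abs(xs)<.05)&(abs(ys+.165)<.02)&(W[...,2]>.185)&(W[...,2]<.22)
print("knob x",m.sum(),np.median(xs[m]),np.median(ys[m]),robot.read_t())
z=np.load("pics/top0.npz"); W=cloud(z['d'],robot.camera_info("top"));L=(W-O); xs=L@X; ys=L@Y; m=(abs(xs)<.05)&(abs(ys+.165)<.02)&(W[...,2]>.185)&(W[...,2]<.22)
print("knob x at start",m.sum(),np.median(xs[m]),np.median(ys[m]))
E
```

```text
[ 3.8 -0.   1.8] 14.3667 0.011917421188383511
0.33 [270.37932698 230.50239318]
0.42 [282.6795562  227.16414593]
0.524 [296.63237217 224.72784908]
knob x 53 -0.012052679830749523 -0.16418701425483187 16.025
knob x at start 53 0.021056193938102857 -0.16481024738261965
```

View pics/s3.png

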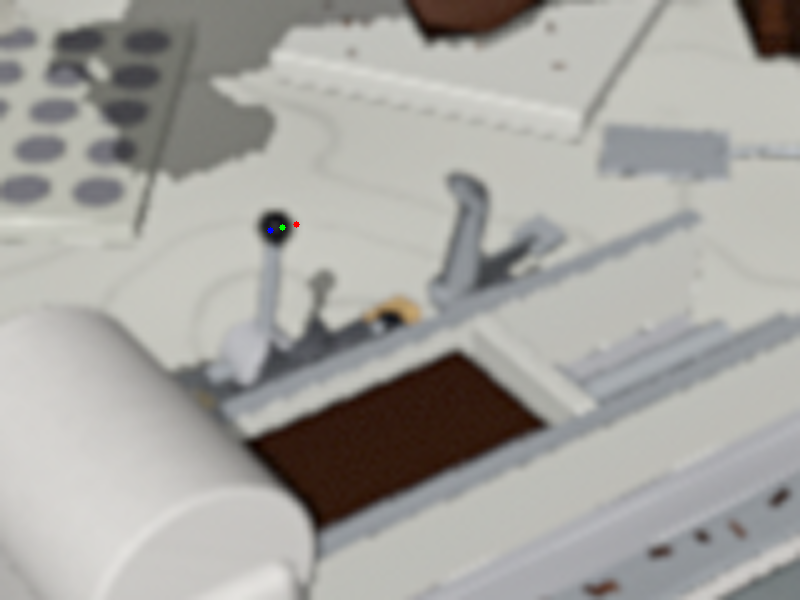

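The top knob is at (275,227). Depth gives a feed of about 0.41, so I'll push 4 mm further, to about 0.46. I'll also measure the upright bar, then tip it forward.

```bash
python3 - <<'E'
from h import *; from rig import robot
for n,cam in(("t3","top"),("s3","side")):
    W=cloud(np.load(f"pics/{n}.npz")['d'],robot.camera_info(cam)); L=W-O; xs=L@X; ys=L@Y
    m=(xs>-.16)&(xs<-.03)&(abs(ys+.115)<.02)&(W[...,2]>.163)
    for lo in np.arange(.163,.235,.012):
        k=m&(W[...,2]>=lo)&(W[...,2]<lo+.012)
        if k.sum(): print(n,lo.round(3),k.sum(),"x",np.percentile(xs[k],[2,50,98]).round(3),"y",np.median(ys[k]).round(3))
robot.servo_line(S(.06,-.165,.186),speed=.2); robot.servo_line(S(.03,-.165,.186),speed=.1)
robot.servo_line(S(.0078,-.165,.186),speed=.04); robot.dwell(.2); print(robot.read_force().round(1),robot.read_t())
robot.servo_line(S(.06,-.165,.186),speed=.1); robot.servo_line(S(.10,-.25,.31),speed=.2)
p,d=feed(robot,"t4"); W=cloud(d,robot.camera_info("top"))
L=(W-O); xs=L@X; ys=L@Y; m=(abs(xs)<.05)&(abs(ys+.165)<.02)&(W[...,2]>.185)&(W[...,2]<.22)
x=np.median(xs[m]); print("knob x",m.sum(),x,"feed",np.radians(15)-np.arcsin(x/.082),robot.read_t())
E
```

```text
t3 0.163 120 x [-0.153 -0.139 -0.083] y -0.114
t3 0.175 9 x [-0.153 -0.099 -0.087] y -0.111
t3 0.187 4 x [-0.104 -0.099 -0.091] y -0.111
t3 0.199 10 x [-0.107 -0.104 -0.094] y -0.111
t3 0.211 31 x [-0.107 -0.096 -0.089] y -0.115
t3 0.223 8 x [-0.104 -0.094 -0.087] y -0.115
s3 0.163 107 x [-0.15  -0.132 -0.08 ] y -0.114
s3 0.175 29 x [-0.099 -0.088 -0.082] y -0.113
s3 0.187 29 x [-0.101 -0.093 -0.087] y -0.113
s3 0.199 22 x [-0.104 -0.096 -0.087] y -0.113
s3 0.211 33 x [-0.101 -0.091 -0.084] y -0.113
s3 0.223 4 x [-0.093 -0.088 -0.086] y -0.116
[ 0.2  2.  -1. ] 18.3083
knob x 56 -0.01623088024132637 feed 0.4610527940558195 19.9583
```

Feed is 0.461, and the bar's back face is at x≈-0.107. Now tipping it forward.

```bash
python3 - <<'E'
from h import *; from rig import robot
robot.servo_line(S(-.132,-.113,.31),speed=.2); robot.servo_line(S(-.132,-.113,.205),speed=.15); print(robot.read_t(),robot.read_force().round(1))
for x in(-.10,-.075,-.045):
    robot.servo_line(S(x,-.113,.205),speed=.08); print(robot.read_t(),robot.read_force().round(2))
robot.dwell(.3); robot.servo_line(S(-.045,-.113,.31),speed=.15); robot.servo_line(S(.10,-.25,.33),speed=.25)
p,d=robot.grab_frame("side"); np.savez("pics/s5.npz",p=p,d=d)
cv2.imwrite("pics/s5.png",cv2.resize(p[180:300,230:390,::-1],(800,600),interpolation=cv2.INTER_CUBIC))
def meas(d,t):
    W=cloud(d,robot.camera_info("top")); L=W-O; xs=L@X; ys=L@Y; z=W[...,2]
    m=(abs(xs)<.05)&(abs(ys+.165)<.02)&(z>.185)&(z<.22); x=np.median(xs[m])
    e=(xs>-.12)&(xs<-.05)&(abs(ys+.115)<.016)&(z>.198)&(z<.235)
    b=(xs>-.055)&(xs<-.015)&(abs(ys+.115)<.008)&(z>.155)&(z<.195)
    print(t,"feed",np.radians(15)-np.arcsin(x/.082),"lever",e.sum(),np.median(xs[e]),np.median(z[e]),"bar z",b.sum(),np.median(xs[b]),np.median(z[b]))
meas(np.load("pics/top0.npz")['d'],"start"); meas(feed(robot,"t5")[1],"now"); print(robot.read_t())
E
```

```text
22.3083 [0.1 0.4 0.5]
22.8583 [ 0.38  0.11 -0.21]
23.325 [-0.15  0.22  0.63]
23.85 [-0.23 -0.57  0.02]
start feed 0.0021074278273892633 lever 50 -0.0740395151314342 0.2152600814372827 bar z 81 -0.035357926874278654 0.1721273475987275
now feed 0.45801046159352643 lever 52 -0.0741808764233984 0.2138485323672178 bar z 78 -0.034796210513655584 0.17193523964635393
26.05
```

View pics/s5.png

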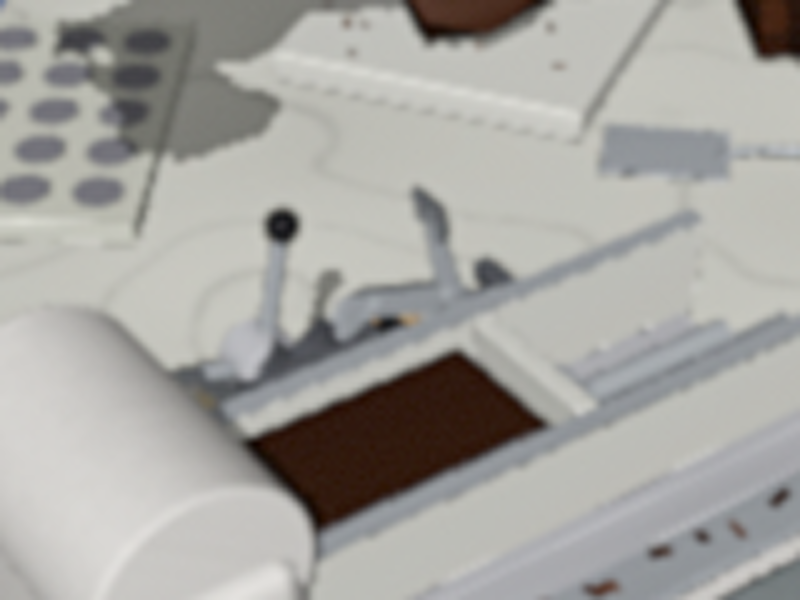

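The pawl is down, with its nose at (345,320) and the lever upright at (435,220). Lever and bar sit where they did at the start, within about 1.5 mm and 0.6 mm. The feed reads 0.458 and the arm is clear, so I'm handing in.

```bash
python3 - <<'E'
from rig import robot
robot.job_done(); print(robot.read_t())
E
```

```text
the job is handed in; nothing more can be done
the job is handed in; nothing more can be done
```

The feed is backed off one notch and the pawl is down again. I handed the job in at about 26 s of the 58 s allowed.

With the shut fingertips I pushed the lever back until the pawl lay on its rest. I then pushed the top knob back in two strokes and tipped the pawl forward so it dropped onto the wheel.

- **Feed wheel:** the depth image puts it at about 0.46 rad, inside the 0.33 to 0.56 window. I stopped short of the full 0.524 on purpose so the nose would not land on the next tooth crest.
- **Pawl:** the bar's top is back within 0.2 mm in height (0.6 mm in x) and the lever end within about 1.5 mm of where they started. That puts it within roughly 0.02 rad of fully home, by camera only; I did not test it by touch.
- **Force:** the readings I took stayed at about 5 N or less, and the arm was clear of everything at hand-in.
- **Loose things:** I kept clear of them and saw none moved in the pictures, but did not measure each one.
- **One disagreement:** the finger met the knob about 5 mm earlier than the 19 mm pad width suggested. I pushed relative to that contact and checked the result by camera.

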